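# Show the damaged planet gear

### The arm

A 6-joint arm with a two-finger parallel gripper is mounted at the origin on a cart in front of the work surface, level with it; the furniture and walls round the work are solid. World frame = base frame: x ahead of the robot, y to its left, z up, the work surface at z = 0. Lengths are in mm, angles in rad, forces in N, time in s.
With the tool pointing down it reaches from about 275 to 750 mm from the base axis. Payload 10.2 kg.
Tool frame: the origin (TCP) lies at the very end of the fingers, on their centre line; the grasp point (between the pads) lies 19 mm behind it; z points along the fingers, y is the direction in which the jaws open and shut (so a half turn about z gives the same grasp; the last joint's range is limited). The gripper opens to 85 mm and grips with 20 to 120 N. Pads are 22 mm wide; open, the fingers measure 114 mm over their backs; the gripper's body (76 mm by 85 mm) begins 54 mm behind the grasp point. The pads swing forward as they close: fully open they stand 13 mm farther back than shut.
Start: joints at [1.027, 0.313, 1.498, -0, 1.331, -0.223], TCP at [165.559, 498.218, 231.294] pointing down, gripper open.
Joint ranges: [-2.94, 2.94], [-0.97, 2.17], [0.19, 2.56], [-1.23, 4.37], [0.02, 3.11], [-2.88, 2.88]. Speed limits (rad/s): [2.39, 2.39, 3.01, 3.14, 3.14, 3.14].

### API

Orientations are given as a unit quaternion [w, x, y, z].
In Python, from rig import * gives the robot as it stands. The module is installed in compiled form; this text tells all that it offers.
- The arm moves only by the shell command python3 -m crank 'ROWS' [FORCE]. ROWS is a JSON object of lists of equal length, an entry for each row: "dp": the shift along the world's x, y, z in cm, a list of three; "delta_rot": the turn, a rotation vector about the world's x, y, z in degrees, a list of three; "claw": the closure in counts, from 0 (fully open) to 255 (shut). A call has 1 to 10 rows; each row shifts and turns the commanded pose from where the row before left it; what a row does not reach is not made up. A row lasts 1/10 s, in which the tool goes at most 50 mm and 8.59 degrees, less where a joint would pass 70% of its speed; a pose out of reach is approached as far as the arm can. A call is refused whole if a number of a shift passes 5 or a number of a turn 8.59, either way. A call with a gripper value outside its range is refused whole. The fingers move at their own pace and stop on an object; FORCE is the grip in N (left out, the last holds). Time passes only in rows, so rows that do not move let the fingers close. It gives the time, the measured TCP pose, the force and the opening at its end, in the units of the state.
- sense(): the state, without advancing time (a new reading comes with each control period).
- capture(name): name is "side" or "top"; returns (picture, depth): 400x640x3 uint8, red, green, blue; 400x640 float32, mm along the optical axis (not along the pixel's ray), 0 where there is no reading.
- camera_model(name): a dict with "fx", "fy", "cx", "cy" (pixels), "dist_coeffs" ([k1, k2, p1, p2, k3] as OpenCV has them; the pictures are not rectified), "cam_to_world" (4x4, takes a point from camera to world coordinates). Camera axes: x right, y up, looking along -z (the intrinsics and any distortion apply to the point x, -y, -z); pixel columns grow to the right and rows downward; lengths in mm; the calibration is good to about 2 mm. A picture is of the moment at which its call begins. camera_model takes no time and is no camera call.
- finish_job(): hands the job in, once; it reports no verdict.
Trained networks look in the newest picture that a camera, given by its name, has taken for a name from the list of things; names that differ only in an ending like _2 or _b are one class to them, and where a whole thing is asked for, a point or a joint stands for the part that bears it (a point fixed in the world has none). Each returns a list of dicts, best first, with "p" (0 to 1); they miss things now and then, are a little off and sometimes report something else, mostly with a low value. They report only what shows in the picture. A call takes as long as a camera call. They do not tell look-alikes from the thing itself.
- boxes_of(camera, target): "centre" ([column, row] in pixels, amid what is visible of it).
- masks_of(camera, target): "region" (400x640 bool, what is visible of it) and "centre" ([column, row] in pixels, amid what is visible of it).
- pinpoint(camera, target): "centre" ([column, row] in pixels: a listed point, or the origin of a listed thing).
The state is a dict: "time_s": time; "joints": joint angles; "dq": joint speeds; "tau": joint torques, N m; "eef_pos": TCP position; "ee_rot": TCP orientation; "force": force on the tool from outside, world axes, zero at the start; "wrist_torque": the same for the moment, N m; "grip_width": opening from 0.0 (shut) to 1.0 (fully open).
Only numpy, scipy, OpenCV 4.12 (cv2) and the standard library are available. Lean on these libraries where they do the work, as an engineer would, in place of code of your own. Each camera call takes 0.05 s, during which the arm holds its last target.

### The job

The gearbox lying on the bench has its end cover held by only one bolt: with your fingertips push the cover round on that bolt, by its raised middle boss and without gripping it, until all three planet gears lie open to view. Then show me which planet gear is the damaged one, the one with a piece of its toothed rim broken out: bring your fingertips straight down over its middle, to about two centimetres above it, and finish still pointing there, having kept it up for at least three seconds. Do not touch any of the gears, and leave the other things on the bench where they are.

Things in the scene. Friction and masses are not known exactly. Their poses are not given: they have to be found in the camera images.
- gearbox: Round cast aluminium planetary gearbox lying on its back, heavy, immovable: 176 mm across the rim, 60 mm high, open at the top, three lugs at its foot (10 mm high, out to 114 mm from the axis). Three equal planet gears round a sun gear inside. Origin: on its axis, at the worktop; z up. The cover's pivot bolt lies 79 mm from the axis along its +y; the closed cover is centred on the axis.
- cover (a joint): Turn of the end cover about its pivot bolt, rad: 0 closed, starts at 0 to 0.2, grows counter-clockwise seen from above, to a stop at 2.5; from 2.0 on all planet gears are uncovered. Flat aluminium disc 176 mm across, underside 60 and upper side 70.5 mm above the worktop, six ribs up to 74 mm, a boss in the middle. Swings level, cannot lift, stays where left; about 3 N at the boss moves it.
- boss_top (a point): Centre of the top of the cover's round boss, in the middle of the cover: the boss is 44 mm in diameter, its top 105 mm above the worktop; its side is upright from 78 mm upwards (a cone below that widens to 64 mm at the cover's face). It moves with the cover on a circle of 79 mm radius about the pivot bolt.
- pivot_bolt (a point): Top of the head of the one hexagon bolt that still holds the cover, 18 mm wide, 79 mm above the worktop: the cover's upright pivot axis passes through it.
- gear_damaged_face (a point): Centre of the upper face of the damaged planet gear, 50 mm above the worktop; z up. Hidden under the cover until that is swung aside.
- gear_damaged: Planet gear, 18 teeth, 55 mm over the teeth, 28 mm thick, plain steel, seven neighbouring teeth and the rim under them broken out, a ragged gap over a third of the way round. Fixed for this job. Origin: centre of its underside, 22 mm above the worktop; upper face 50 mm above the worktop, 10 mm below the housing's rim; its pin stands 2 mm out of it. Which of the three places it has varies; their centres lie 41 mm from the housing's axis, 71 mm apart.
- gear_sound_1: Planet gear, 18 teeth, 55 mm over the teeth, 28 mm thick, plain steel, all teeth whole. Fixed for this job. Origin: centre of its underside, 22 mm above the worktop; upper face 50 mm above the worktop, 10 mm below the housing's rim; its pin stands 2 mm out of it. Which of the three places it has varies; their centres lie 41 mm from the housing's axis, 71 mm apart.
- gear_sound_2: Planet gear, 18 teeth, 55 mm over the teeth, 28 mm thick, plain steel, all teeth whole. Fixed for this job. Origin: centre of its underside, 22 mm above the worktop; upper face 50 mm above the worktop, 10 mm below the housing's rim; its pin stands 2 mm out of it. Which of the three places it has varies; their centres lie 41 mm from the housing's axis, 71 mm apart.
- sun_gear: Sun gear of 12 teeth in the middle of the housing, between the planets, 38 mm over the teeth, plain steel; its hexagonal shaft end stands 4 mm out of its upper face, 54 mm above the worktop. Fixed. Origin: centre of its underside.
- magnet_dish: Round steel parts dish, 106 mm across, 24 mm high, with small parts and four of the cover's bolts held in it; loose; leave it where it is. Origin: centre of its underside.
- bolt_m10: Hexagon bolt standing on its head, 19 mm wide, 57 mm high; loose; leave it where it is. Origin: centre of its underside.
- spanner_0: Combination spanner lying flat, 195 mm long along its own y, 27 mm wide, 8 mm thick; loose; leave it where it is. Origin: centre of its underside.
- ball_bearing: Ball bearing lying flat, 47 mm across, 14 mm high; loose; leave it where it is. Origin: centre of its underside.
Not all that is in view belongs to the job. Of the things that look like the gearbox, the larger one is meant.

How it is judged:
By the outcome, as a careful person would: the job done as asked, in the order asked, and still so for the second after the job is handed in, with the robot touching nothing.
It also fails if it takes over 48 s, if anything falls off the work surface, if the arm or the gripper's body presses on something with over 40 N, if the wrist force passes 120 N, or if a joint passes its speed limit or range.

## Working session

There is one attempt and no reset: what is moved stays moved. The work goes in short steps, Python scripts to look and compute and a shell command to move; the robot and the scene stay as the last step left them, time stands still between calls to the robot, and variables do not carry over. Pictures are saved under pics/ and viewed, and the job is handed in when it is done.

```bash
mkdir -p pics
cat > h.py <<'E'
from rig import *
import numpy as np, cv2
def save(name,fn,img=None):
    p,d=capture(name)
    cv2.imwrite('pics/'+fn,cv2.cvtColor(p,cv2.COLOR_RGB2BGR)); return p,d
def ray(name,px):
    m=camera_model(name); K=np.array([[m['fx'],0,m['cx']],[0,m['fy'],m['cy']],[0,0,1.]])
    u=cv2.undistortPoints(np.array([[px]],float),K,np.array(m['dist_coeffs'],float))[0,0]
    T=np.array(m['cam_to_world']); return T[:3,3],T[:3,:3]@np.array([u[0],-u[1],-1])
def at_z(name,px,z):
    o,r=ray(name,px); return o+r*(z-o[2])/r[2]
def proj(name,P):
    m=camera_model(name); K=np.array([[m['fx'],0,m['cx']],[0,m['fy'],m['cy']],[0,0,1.]])
    T=np.array(m['cam_to_world']); c=(np.asarray(P,float)-T[:3,3])@T[:3,:3]
    c=c*[1,-1,-1]; return cv2.projectPoints(c.reshape(-1,1,3),np.zeros(3),np.zeros(3),K,np.array(m['dist_coeffs'],float))[0].reshape(-1,2)
E
python3 - <<'E'
from h import *
np.set_printoptions(precision=1,suppress=True)
for c in ['top','side']:
    save(c,c+'0.png'); print(c,np.array(camera_model(c)['cam_to_world'])[:3])
    for t,z in [('boss_top',105),('pivot_bolt',79),('gearbox',0)]:
        for r in pinpoint(c,t)[:3]: print(t,round(r['p'],2),np.array(r['centre']),at_z(c,r['centre'],z))
s=sense(); print(s['time_s'],s['eef_pos'],s['ee_rot'],s['grip_width'])
E
```

```text
top [[   0.     1.    -0.1  412.1]
 [  -1.     0.    -0.   -10.8]
 [  -0.     0.1    1.  1279.2]]
boss_top 0.85 [468.1 222.8] [ 475.8 -360.1  105. ]
boss_top 0.77 [269.3 203.9] [520.9 147.3 105. ]
boss_top 0.41 [275.1 213.1] [497.5 132.  105. ]
pivot_bolt 0.78 [239.6 207.3] [513.8 228.8  79. ]
pivot_bolt 0.78 [445.2 217.1] [ 491.8 -307.4   79. ]
pivot_bolt 0.5 [349.3 139.9] [694.6 -57.2  79. ]
gearbox 0.96 [275.2 212.6] [506.5 144.5   0. ]
gearbox 0.7 [458.9 221.5] [ 485.  -365.4    0. ]
side [[ -1.    0.   -0.  512.9]
 [ -0.   -0.8   0.6 668.9]
 [  0.    0.6   0.8 918.4]]
boss_top 0.84 [331.4 256.7] [515.7 153.1 105. ]
boss_top 0.74 [348.2 119.7] [ 480.9 -334.   105. ]
pivot_bolt 0.94 [331.7 294.6] [511.9 234.6  79. ]
pivot_bolt 0.88 [343.3 139.6] [ 493.9 -272.8   79. ]
gearbox 0.92 [347.2 138.3] [ 479.5 -368.4   -0. ]
0.4 [165.6 498.2 231.2] [-0.   0.2  1.  -0. ] 1.0009599422753204
```

View pics/top0.png

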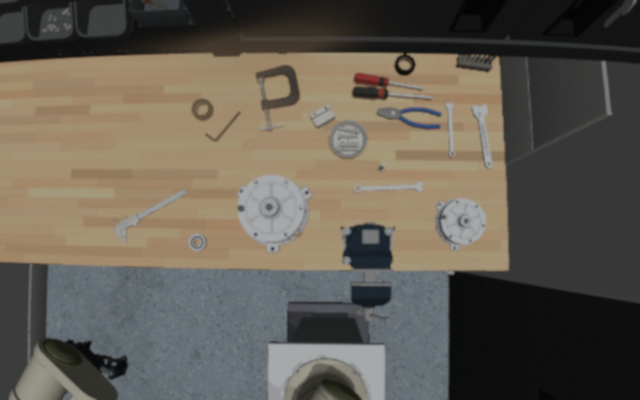

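View pics/side0.png

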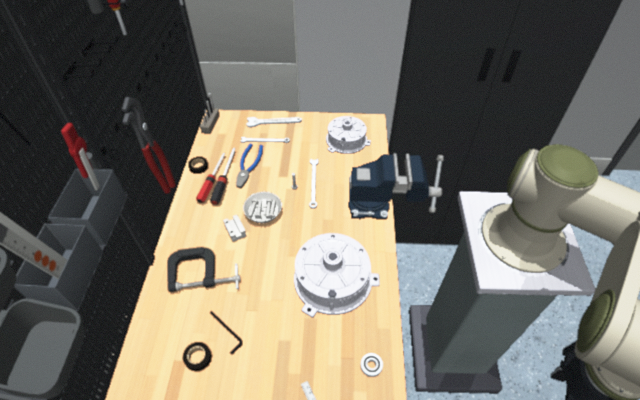

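Run:
```python
from h import *
np.set_printoptions(precision=1,suppress=True)
im=[]
for c,(x,y) in [('top',(270,208)),('side',(333,270))]:
    p,d=capture(c); m=camera_model(c)
    v,u=np.mgrid[y-60:y+60,x-60:x+60]; v=v.ravel();u=u.ravel(); dd=d[v,u]; ok=dd>0; u,v,dd=u[ok],v[ok],dd[ok]
    K=np.array([[m['fx'],0,m['cx']],[0,m['fy'],m['cy']],[0,0,1.]])
    n=cv2.undistortPoints(np.stack([u,v],1).astype(float)[:,None],K,np.array(m['dist_coeffs'],float))[:,0]
    P=np.c_[n[:,0]*dd,-n[:,1]*dd,-dd]; T=np.array(m['cam_to_world']); P=P@T[:3,:3].T+T[:3,3]
    s=P[(P[:,2]>97)&(P[:,2]<115)]; print(c,'boss',len(s),s.mean(0),s.min(0),s.max(0))
    s=P[(P[:,2]>64)&(P[:,2]<80)]; h=cv2.minEnclosingCircle(s[:,:2].astype(np.float32)); print('cover',len(s),np.median(s[:,2]),h)
    q=p[y-60:y+60,x-60:x+60][:,:,::-1]; im.append(cv2.resize(q,(400,400),interpolation=cv2.INTER_CUBIC))
cv2.imwrite('pics/crop1.png',np.hstack(im))
```

```text
top boss 235 [514.9 147.8 103.5] [493.1 125.6  97.1] [536.6 169.1 109.2]
cover 3115 69.43372853435267 ((514.3739013671875, 148.55259704589844), 88.95808410644531)
side boss 269 [513.6 152.3 103.3] [491.5 130.4  97. ] [534.9 173.  109.6]
cover 3510 69.59554375363018 ((513.0778198242188, 150.48187255859375), 89.68940734863281)
```

View pics/crop1.png

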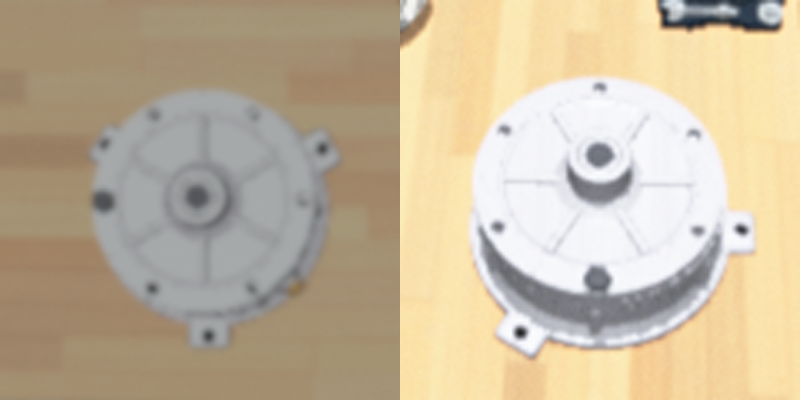

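There are two gearbox-like things: one at top px (270,208), cover 178 mm across, and a smaller one at (462,221). The larger, at (270,208), fits the 176 mm description. Its boss is at about (514,150) and its pivot bolt at about (513,231), on the +y side. So I have to push the boss first towards +x, then round towards +y.

```bash
python3 -m crank '{"dp":[[2.4,-2.8,0],[2.5,-2.9,0],[2.5,-2.9,0],[2.5,-2.9,0],[2.5,-2.9,0],[2.5,-2.9,0],[2.5,-2.9,0],[2.5,-2.9,0],[2.5,-2.9,0],[2.5,-2.9,0]],"delta_rot":[[0,0,0],[0,0,0],[0,0,0],[0,0,0],[0,0,0],[0,0,0],[0,0,0],[0,0,0],[0,0,0],[0,0,0]],"claw":[255,255,255,255,255,255,255,255,255,255]}' 30
python3 - <<'E'
from h import *
from scipy.spatial.transform import Rotation as R
s=sense(); q=s['ee_rot']; print(R.from_quat([*q[1:],q[0]]).as_matrix().round(3)); print(s['eef_pos'],s['grip_width'],s['joints'])
E
```

```text
time_s: 1.5
eef_pos: [415.4, 207.9, 231.5]
ee_rot: [0.0, 0.16, 0.987, 0.0]
force: [1.2, 0.9, 1.1]
grip_width: 0.002
[[-0.949  0.315  0.   ]
 [ 0.315  0.949  0.   ]
 [-0.     0.    -1.   ]]
[415.40444378 207.86580198 231.47117458] 0.001895510954499295 [ 2.10870231e-01  1.78667108e-01  1.66973210e+00  5.17439397e-05
  1.29273425e+00 -1.03904693e+00]
```

```bash
python3 -m crank '{"dp":[[2.2,-2.9,0],[2.2,-2.9,0],[0,0,-3],[0,0,-3],[0,0,-3],[0,0,-3],[0,0,-2.4],[0,0,0]],"delta_rot":[[0,0,0],[0,0,0],[0,0,0],[0,0,0],[0,0,0],[0,0,0],[0,0,0],[0,0,0]],"claw":[255,255,255,255,255,255,255,255]}'
python3 - <<'E'
from h import *
for c,(x,y) in [('top',(270,208)),('side',(333,250))]:
    p,d=capture(c); q=p[y-60:y+60,x-60:x+60][:,:,::-1]
    im=cv2.resize(q,(400,400),interpolation=cv2.INTER_CUBIC); cv2.imwrite(f'pics/c2{c}.png',im)
cv2.imwrite('pics/c2.png',np.hstack([cv2.imread('pics/c2top.png'),cv2.imread('pics/c2side.png')]))
print(sense()['eef_pos'])
E
```

```text
time_s: 2.3
eef_pos: [457.0, 151.0, 84.9]
ee_rot: [-0.003, 0.16, 0.987, -0.001]
force: [0.3, -0.8, 0.0]
grip_width: -0.001
[458.9231762  151.246078    87.99427822]
```

View pics/c2.png

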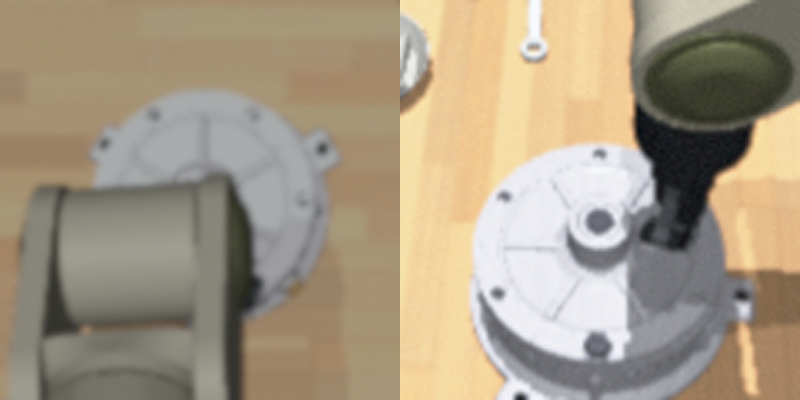

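Run:
```python
from h import *
np.set_printoptions(precision=2,suppress=True)
b=np.array([514,151]);piv=np.array([513.5,230.5]);th0=sense()['eef_pos'][:2]; prev=th0
W=[]
for th in np.r_[0,np.linspace(0.16,2.3,15)]:
    ph=-np.pi/2+th; t=np.array([-np.sin(ph),np.cos(ph)])
    w=piv+79*np.array([np.cos(ph),np.sin(ph)])-37*t; print(round(th,2),w,(w-prev)/10); prev=w
```

```text
0.0 [476.5 151.5] [1.76 0.03]
0.16 [489.56 146.61] [ 1.31 -0.49]
0.31 [502.61 143.95] [ 1.31 -0.27]
0.47 [515.92 143.3 ] [ 1.33 -0.06]
0.62 [529.17 144.68] [1.32 0.14]
0.77 [542.05 148.07] [1.29 0.34]
0.92 [554.27 153.38] [1.22 0.53]
1.08 [565.54 160.48] [1.13 0.71]
1.23 [575.59 169.22] [1.01 0.87]
1.38 [584.2  179.39] [0.86 1.02]
1.54 [591.15 190.75] [0.7  1.14]
1.69 [596.3  203.04] [0.51 1.23]
1.84 [599.52 215.97] [0.32 1.29]
1.99 [600.73 229.23] [0.12 1.33]
2.15 [599.9  242.53] [-0.08  1.33]
2.3 [597.06 255.54] [-0.28  1.3 ]
```

```bash
python3 -m crank '{"dp":[[0.9,0,0],[0.9,0,0],[1.3,-0.5,0],[1.3,-0.3,0],[1.3,0,0],[1.3,0.1,0],[1.3,0.3,0],[1.2,0.5,0]],"delta_rot":[[0,0,0],[0,0,0],[0,0,0],[0,0,0],[0,0,0],[0,0,0],[0,0,0],[0,0,0]],"claw":[255,255,255,255,255,255,255,255]}'
python3 - <<'E'
from h import *
print(sense()['eef_pos'])
p,d=save('side','s3.png')
for r in pinpoint('side','boss_top')[:3]: print(r['p'],r['centre'],at_z('side',r['centre'],105))
E
```

```text
time_s: 3.2
eef_pos: [554.3, 152.1, 87.7]
ee_rot: [-0.0, 0.16, 0.987, -0.0]
force: [-3.5, -0.9, 0.6]
grip_width: -0.0
[554.2652035  152.11793583  87.73259107]
0.83 [346.1, 117.9] [ 487.33311317 -342.18466635  105.        ]
0.73 [302.2, 266.0] [580.05606456 180.56018828 105.        ]
```

View pics/s3.png

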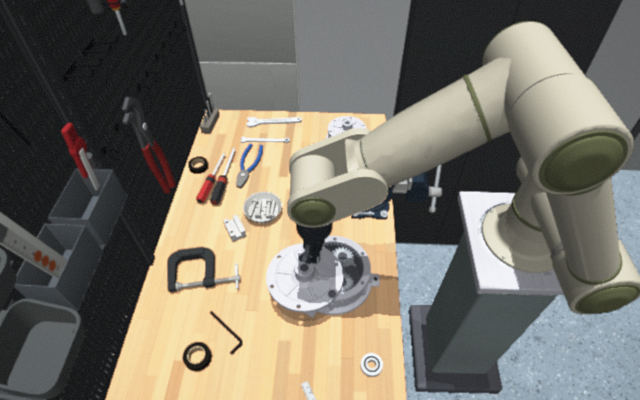

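The cover is swinging as predicted: the boss is at side px (302,266), which is about 0.92 rad. I'll carry on round the arc.

```bash
python3 -m crank '{"dp":[[1.1,0.8,0],[1.0,0.9,0],[0.9,1.0,0],[0.7,1.1,0],[0.5,1.2,0],[0.3,1.3,0],[0.1,1.3,0],[-0.1,1.3,0],[-0.3,1.3,0]],"delta_rot":[[0,0,0],[0,0,0],[0,0,0],[0,0,0],[0,0,0],[0,0,0],[0,0,0],[0,0,0],[0,0,0]],"claw":[255,255,255,255,255,255,255,255,255]}'
python3 - <<'E'
from h import *
print(sense()['eef_pos'])
p,d=save('side','s4.png')
for r in pinpoint('side','boss_top')[:3]:
  a=at_z('side',r['centre'],105); print(r['p'],r['centre'],a, np.arctan2(a[1]-230.5,a[0]-513.5)+np.pi/2)
E
```

```text
time_s: 4.2
eef_pos: [595.5, 255.0, 87.4]
ee_rot: [0.0, 0.16, 0.987, -0.0]
force: [0.6, -3.4, -1.0]
grip_width: 0.0
[595.51888125 255.01745097  87.40322818]
0.91 [348.8, 117.9] [ 479.15013313 -342.60984553  105.        ] -0.05986430651424102
0.83 [301.2, 311.3] [573.84341933 289.38498507 105.        ] 2.3439628284058425
0.57 [261.7, 210.6] [692.37251018  27.34918397 105.        ] 0.7219316215999658
```

View pics/s4.png

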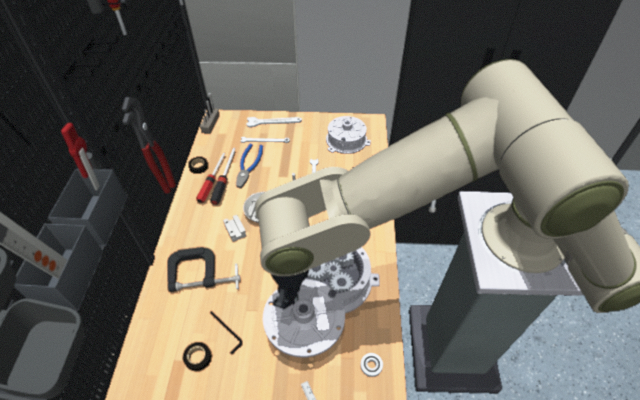

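```bash
python3 -m crank '{"dp":[[1.0,-1.1,0],[1.0,-1.1,0],[0,0,3.5],[0,0,4],[0,0,4],[0,-1.5,3],[-2,-3.3,1],[-2,-3.3,0],[-2,-3.3,0],[-2,-3.3,0]],"delta_rot":[[0,0,0],[0,0,0],[0,0,0],[0,0,0],[0,0,0],[0,0,0],[0,0,0],[0,0,0],[0,0,0],[0,0,0]],"claw":[255,255,255,255,255,255,255,255,255,255]}'
python3 -m crank '{"dp":[[-2,-3.6,0],[-2,-3.6,0],[-2,-3.6,0],[-2,-3.6,0],[-1,-3.6,0],[0,-3,0],[0,0,0]],"delta_rot":[[0,0,0],[0,0,0],[0,0,0],[0,0,0],[0,0,0],[0,0,0],[0,0,0]],"claw":[255,255,255,255,255,255,255]}'
python3 - <<'E'
from h import *
np.set_printoptions(precision=1,suppress=True)
for c in ['top','side']:
    p,d=save(c,c+'5.png')
    for t,z in [('boss_top',105),('gear_damaged_face',50),('gear_damaged',22),('gear_sound_1',22),('sun_gear',22),('gearbox',0),('pivot_bolt',79)]:
        for r in pinpoint(c,t)[:4]:
            print(c,t,round(r['p'],2),np.array(r['centre']),at_z(c,r['centre'],z))
def crop(c,x,y,h):
    p=cv2.imread(f'pics/{c}5.png'); return cv2.resize(p[y-h:y+h,x-h:x+h],(400,400),interpolation=cv2.INTER_CUBIC)
cv2.imwrite('pics/c5.png',np.hstack([crop('top',272,210,45),crop('side',335,270,50)]))
print(sense()['eef_pos'])
E
```

```text
time_s: 5.3
eef_pos: [535.2, 82.6, 242.6]
ee_rot: [0.0, 0.16, 0.987, 0.0]
force: [0.3, 0.3, -0.8]
grip_width: -0.004
time_s: 6.0
eef_pos: [445.3, -129.0, 242.6]
ee_rot: [0.0, 0.162, 0.987, -0.0]
force: [0.1, 0.4, 0.2]
grip_width: 0.003
top boss_top 0.88 [466.9 218.5] [ 486.7 -357.2  105. ]
top boss_top 0.61 [217.  186.2] [565.7 284.3 105. ]
top gear_damaged_face 0.72 [285.  216.8] [491.9 112.1  50. ]
top gear_damaged 0.45 [286.3 219.1] [487.5 111.2  22. ]
top gear_sound_1 0.87 [272.5 193.4] [557.5 150.3  22. ]
top gear_sound_1 0.67 [260.1 218. ] [489.8 182.9  22. ]
top gearbox 0.92 [275.7 211.3] [510.2 143.2   0. ]
top gearbox 0.82 [455.9 218.8] [ 492.5 -357.     0. ]
top gearbox 0.18 [237.8 206.1] [523.8 249.8   0. ]
top pivot_bolt 0.82 [241.3 210. ] [506.7 224.1  79. ]
top pivot_bolt 0.69 [442.2 219.2] [ 486.3 -299.4   79. ]
side boss_top 0.98 [304.4 308.9] [567.6 283.7 105. ]
side boss_top 0.7 [347.9 119.2] [ 481.8 -336.3  105. ]
side gear_damaged_face 0.67 [314.3 182.4] [ 571.6 -123.3   50. ]
side gear_damaged_face 0.56 [338.4 254.8] [499. 112.  50.]
side gear_damaged 0.6 [341.5 261.3] [490.5 112.7  22. ]
side gear_sound_1 0.74 [339.1 286.6] [494.9 183.3  22. ]
side gear_sound_1 0.56 [317.  275.9] [549.  156.7  22. ]
side sun_gear 0.71 [333.1 271.1] [510.5 141.6  22. ]
side gearbox 0.93 [346.9 137.3] [ 480.5 -373.2    0. ]
side gearbox 0.88 [333.1 282.3] [509.4 160.2   0. ]
side pivot_bolt 0.83 [331.3 290.3] [513.1 224.1  79. ]
side pivot_bolt 0.65 [341.7 137.6] [ 498.8 -281.4   79. ]
[ 445.6 -124.7  242.3]
```

View pics/c5.png

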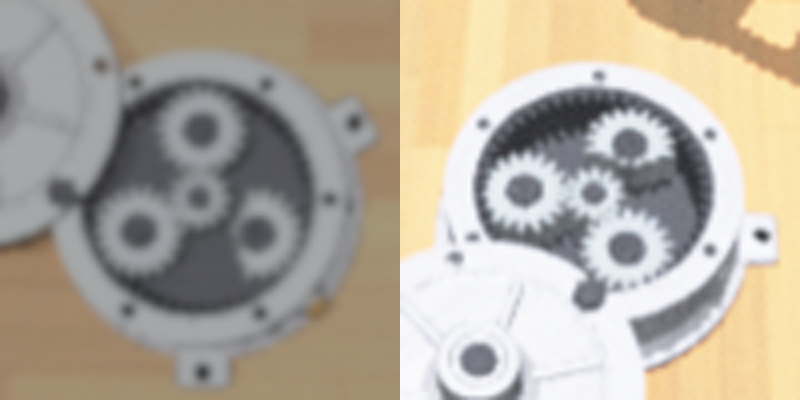

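View pics/top5.png

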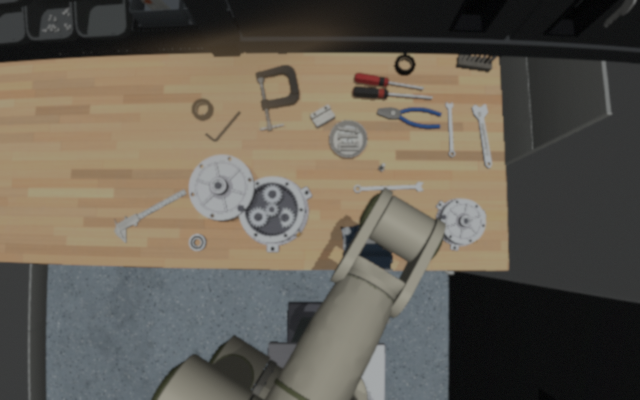

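The cover is well past 2.0 rad and all three planets show. They are at top px (272,194), (258,217) and (285,217). The one at (285,217), side px (342,256), has a gap in its rim in both views, and the other two are whole. I'll refine its centre using the geometry.

Run:
```python
from h import *
np.set_printoptions(precision=1,suppress=True)
top=np.array([(201,130),(139,230),(257,232),(198,198)])*.225+[227,165]
sd=(np.array([(524,189),(626,246),(630,145),(595,193)])-[400,0])*.25+[285,220]
for n,px in(('top',top),('side',sd)):
    P=np.array([at_z(n,p,52 if i<3 else 54) for i,p in enumerate(px)]); c=P[:3].mean(0); print(n,P[:,:2]); a=np.unwrap(np.arctan2(*(P[:3]-c).T[[1,0]])); print('r',np.linalg.norm((P[:3]-c)[:,:2],axis=1),np.degrees(a))
    m=P[:,:2].mean(0); 
    # fit: center + yaw
    off=np.radians([0,120,240]); z=(P[:3,0]-c[0])+1j*(P[:3,1]-c[1]); rot=np.angle((z*np.exp(-1j*off)).sum()); c2=(c+0)[:2]
    print('fit c',c2,'yaw',np.degrees(rot),'dam',c2+41*np.array([np.cos(rot+off[2]),np.sin(rot+off[2])]))
p=[cv2.imread('pics/top5.png')[187:247,255:315],cv2.imread('pics/side5.png')[230:290,312:372]]
cv2.imwrite('pics/c6.png',np.hstack([cv2.resize(q,(400,400),interpolation=cv2.INTER_CUBIC) for q in p]))
```

```text
top [[551.8 147.2]
 [491.2 183.3]
 [490.7 112.3]
 [510.6 147.9]]
r [40.5 40.9 40.8] [ -0.6 119.3 239.8]
fit c [511.2 147.6] yaw -0.5186016517804558 dam [490.4 112.3]
side [[551.4 150.6]
 [490.2 186.1]
 [489.1 116.9]
 [509.2 152.6]]
r [41.2 40.2 40.3] [ -0.8 119.9 238.3]
fit c [510.2 151.2] yaw -0.8868806736490927 dam [489.2 116. ]
```

View pics/c6.png

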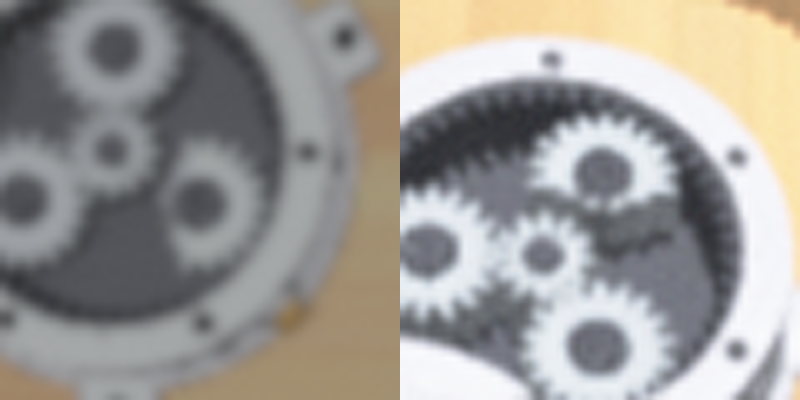

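The damaged gear is confirmed: its inner rim is broken out towards the lower left in the top crop and the near side in the side crop. The target is (490,114), so I'll go above it and then straight down.

```bash
python3 -m crank '{"dp":[[0.5,3,0],[0.5,3.5,0],[0.5,3.5,0],[0.6,3.5,0],[0.6,3.5,0],[0.6,3,0],[0.6,2.4,0],[0.5,1.5,0],[0,0,0],[0,0,0]],"delta_rot":[[0,0,0],[0,0,0],[0,0,0],[0,0,0],[0,0,0],[0,0,0],[0,0,0],[0,0,0],[0,0,0],[0,0,0]],"claw":[255,255,255,255,255,255,255,255,255,255]}'
python3 -c "
from h import *
s=sense();print(s['time_s'],s['eef_pos'])"
```

```text
time_s: 7.8
eef_pos: [489.4, 113.9, 242.2]
ee_rot: [-0.0, 0.16, 0.987, -0.0]
force: [-0.3, -0.2, 0.0]
grip_width: -0.005
7.8 [489.42682147 113.94805332 242.18094897]
```

```bash
python3 -m crank '{"dp":[[0,0,-2.5],[0,0,-3],[0,0,-3],[0,0,-2.5],[0,0,-2],[0,0,-1],[0,0,0],[0,0,0]],"delta_rot":[[0,0,0],[0,0,0],[0,0,0],[0,0,0],[0,0,0],[0,0,0],[0,0,0],[0,0,0]],"claw":[255,255,255,255,255,255,255,255]}'
python3 - <<'E'
from h import *
p,d=save('side','s7.png'); e=sense()['eef_pos'];print(e,proj('side',e))
q=cv2.imread('pics/s7.png')[210:290,292:372]; cv2.imwrite('pics/c7.png',cv2.resize(q,(600,600),interpolation=cv2.INTER_CUBIC))
E
```

```text
time_s: 8.6
eef_pos: [490.0, 113.8, 103.2]
ee_rot: [0.001, 0.16, 0.987, 0.0]
force: [1.0, 0.2, -0.5]
grip_width: -0.001
[490.15003869 113.97179454 103.39084983] [[342.89066785 243.25793634]]
```

View pics/c7.png

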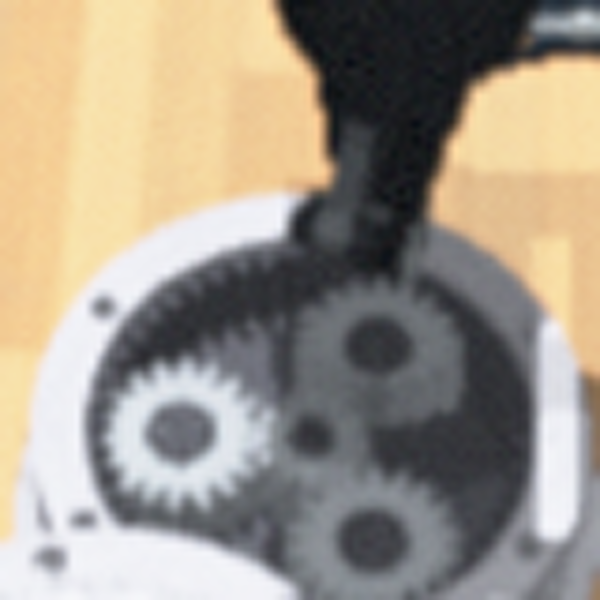

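The fingertips stand over the damaged gear at crop px (380,250), as projected, with the gear's pin below at (378,345). I'll go down the last 33 mm and hold.

```bash
Z='[0,0,0]'; python3 -m crank '{"dp":[[0,0,-1],[0,0,-1],[0,0,-0.8],[0,0,-0.5],[0,0,0],[0,0,0],[0,0,0],[0,0,0],[0,0,0],[0,0,0]],"delta_rot":[[0,0,0],[0,0,0],[0,0,0],[0,0,0],[0,0,0],[0,0,0],[0,0,0],[0,0,0],[0,0,0],[0,0,0]],"claw":[255,255,255,255,255,255,255,255,255,255]}'
python3 - <<'E'
from h import *
p,d=save('side','s8.png'); e=sense()['eef_pos'];print(e,proj('side',e))
q=cv2.imread('pics/s8.png')[210:290,292:372]; cv2.imwrite('pics/c8.png',cv2.resize(q,(600,600),interpolation=cv2.INTER_CUBIC))
E
```

```text
time_s: 9.65
eef_pos: [489.6, 114.2, 69.4]
ee_rot: [0.0, 0.16, 0.987, 0.0]
force: [-0.5, -0.0, -0.2]
grip_width: 0.001
[489.58250543 114.21634305  69.37585504] [[342.57509334 251.361082  ]]
```

View pics/c8.png

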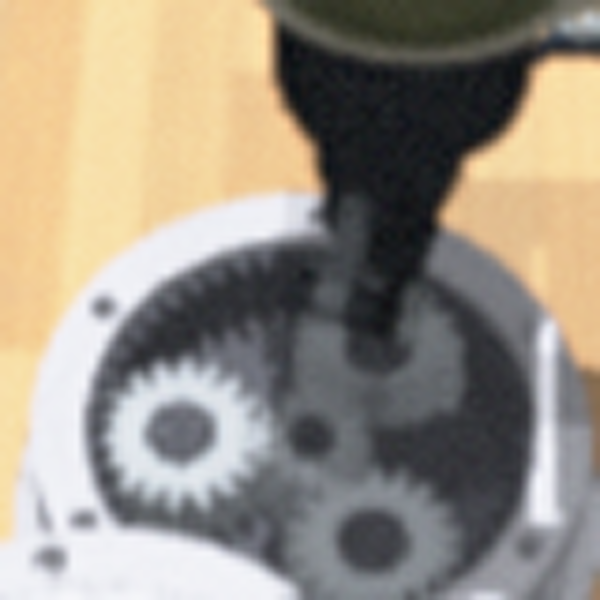

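The fingertips at crop px (380,320) hover just above the pin at (378,345), touching nothing. I'll hold for well over three seconds.

```bash
for i in 1 2 3 4; do python3 -m crank '{"dp":[[0,0,0],[0,0,0],[0,0,0],[0,0,0],[0,0,0],[0,0,0],[0,0,0],[0,0,0],[0,0,0],[0,0,0]],"delta_rot":[[0,0,0],[0,0,0],[0,0,0],[0,0,0],[0,0,0],[0,0,0],[0,0,0],[0,0,0],[0,0,0],[0,0,0]],"claw":[255,255,255,255,255,255,255,255,255,255]}'|head -2; done
python3 - <<'E'
from h import *
p,d=save('side','s9.png')
for r in pinpoint('side','boss_top')[:2]: print(r['p'],r['centre'],at_z('side',r['centre'],105))
s=sense();print(s['time_s'],s['eef_pos'],s['force'])
print(finish_job())
E
```

```text
time_s: 10.7
eef_pos: [489.6, 114.2, 69.3]
time_s: 11.7
eef_pos: [489.6, 114.2, 69.3]
time_s: 12.7
eef_pos: [489.6, 114.2, 69.3]
time_s: 13.7
eef_pos: [489.5, 114.2, 69.3]
0.7 [302.5, 307.5] [571.79274048 280.71879344 105.        ]
0.3 [312.7, 182.4] [572.09358303 -72.88970356 105.        ]
13.8 [489.57501074 114.22175957  69.31193301] [ 0.31027879 -0.23189816 -0.22258322]
the job is handed in; nothing more can be done
None
```

View pics/s9.png

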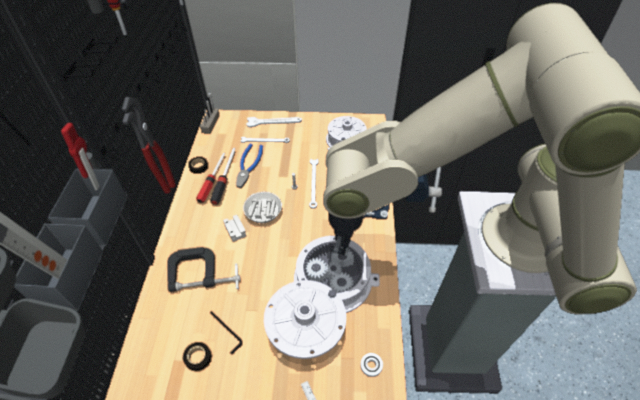

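I pushed the cover round on its bolt by the boss with closed fingertips, ending at about 2.2–2.3 rad, and all three planet gears lie open. I then brought the fingertips straight down over the damaged gear, held there for over 4 s, and handed the job in at 13.8 s, still pointing.

- **Which gear:** the damaged planet is the one at top-camera pixel (285,217). Both cameras show the piece missing from its rim, and the other two gears are whole.
- **Pointing position:** the fingertips are at (489.6, 114.2) and 69.3 mm high, about 19 mm above the gear's face. The wrist force was near zero, so nothing is being touched.
- **Disagreement:** the two cameras differed by about 4 mm in y on the gear's centre (112.3 from the top, 116.0 from the side). I used the average.
- **Other things on the bench:** in the last picture they appear to be where they were. I checked this only by eye.

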